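Press a pigment tablet: screw down, then hold the lever at the index

TASK

The die is already in the small hand press: turn the handwheel clockwise by its black grip, a full turn and perhaps a little more, until it stops with the screw fully down on the die. Then pull the spring-return lever at the side over by its black grip until it is in line with the index clamped on its scale, and keep it there: finish while still holding the lever still at the index, as the press must stay loaded. Leave the jars and the mortar where they stand.

Things in the scene. Friction and masses are not known exactly. Their poses are not given: they have to be found in the camera images.
- press: Small hand lever press of grey castings and steel, bolted down. Origin: centre of its 190 x 150 mm foot plate, at table height. Press frame: x roughly away from the robot, y to the left, z up (yaw within 0.2 rad). Base 116 mm wide (y), 66 mm high; on it the die and two columns with a crosshead, handwheel above; the lever stands at its right (-y) side.
- press_top (a point): Centre of the crosshead's top, on the wheel's axis, 190 mm above the table. Just over it lies the level three-spoke steel handwheel, 133 mm over all, rim 13 mm thick, the rim's middle at z = 214 mm once the screw is down, up to 5 mm higher before.
- press_wheel (a joint): Handwheel angle (rad), grows clockwise seen from above; the screw sinks 4 mm a turn. Starts between 0 and 1.5; 7.8 = stop, screw down on the die. About 2 N at the grip turn it, no spring. Seen from above its grip lies at the angle 1.571 + 7.8 - value, counter-clockwise from press x (at the stop: press +y).
- wheel_grip: Upright black grip on the wheel's rim, a barrel 54 mm high, 22 mm thick (18 at the ends), free to spin on its pin, 58 mm from the wheel's axis. Origin: its centre, 37 mm above the rim's middle (z 251 to 256 mm). Under it a 22 mm round steel boss reaches 8 mm above the rim's middle. Can be gripped from above and led round the circle without turning the hand.
- press_lever (a joint): Lever angle (rad). 0 = rest, leaning 0.45 rad from vertical away from the robot (press +x); grows as it is pulled up and over towards the robot (press -x): lean towards +x = 0.45 - value. 1.2 = end stop, past any index. Turns about a level shaft along press y at press x = 0, z = 46 mm. A spring draws it back: at the grip some 5 N at rest, 8 N at 0.4, 13 N at 0.95.
- lever_grip: Black round grip of the lever, level along press y, 24 mm thick, 90 mm long, revolving freely on its rod, 160 mm from the lever's shaft. Origin: its centre, at press y = -155 mm, on the lever's line (at rest: press x = 70, z = 190 mm). Its inner end is 15 mm from the middle of the lever's flat steel arm. Can be taken from above, a finger before and one behind it.
- press_index (a joint): Where the index is clamped on the lever's scale (rad): the value of press_lever at which the lever is in line with it. Between 0.4 and 0.95, different every time; screwed tight, it does not move.
- index_tip (a point): Outer end of the index, a dark steel block on the aluminium quadrant scale beside the lever, with a fin 6 mm thick and 16 mm broad standing out from it; at press y = -80 mm, 160 mm from the lever's shaft. Its z axis points out from the shaft through the fin.
- lever_line (a point): Point on the middle of the lever's flat steel arm (13 mm wide, 9 mm thick), 142 mm from the shaft, at press y = -95 mm; it comes beside the index's fin. Its z axis points out from the shaft along the arm.
- mortar: White ceramic mortar, 136 mm across and 72 mm high, with its pestle lying in it (top about 105 mm, reaching 100 mm from the middle); loose. Origin: centre of its underside.
- jar_a: Loose paint jar with white cap, 48 mm across, 56 mm high; origin: centre of its underside.
- jar_b: Another such jar, 48 mm across, 56 mm high; origin: centre of its underside.
- jar_tall: Larger amber jar with white cap, 66 mm across, 85 mm high; loose. Origin: centre of its underside.

How it is judged:
By the outcome, as a careful person would: the job done as asked, in the order asked, and still so for the second after the job is handed in, while the arm keeps its last pose, push and grip.
It also fails if it takes over 67 s, if anything falls off the work surface, if the arm or the gripper's body presses on something with over 40 N, if the wrist force passes 120 N, or if a joint passes its speed limit or range.

ROBOT

A 7-joint arm with a two-finger parallel gripper is mounted at the origin on the work surface. World frame = base frame: x ahead of the robot, y to its left, z up, the work surface at z = 0. Lengths are in m, angles in rad, forces in N, time in s.
With the tool pointing down it reaches from about 0.4 to 0.85 m from the base axis. Payload 10.4 kg.
Tool frame: the origin (TCP) lies on the centre line of the jaws, within the pads' length; the fingertips stand r.finger_overhang ahead of it and the grasp point (between the pads) lies 5 mm behind it (r.finger_overhang is the distance from the TCP to the fingertips, in m); z points along the fingers, y is the line along which they close (so a half turn about z gives the same grasp; the last joint's range is limited). The gripper opens to 87 mm and grips with 3 to 60 N. Pads are 19 mm wide; open, the fingers measure 117 mm over their backs; the gripper's body (75 mm by 190 mm) begins 51 mm behind the grasp point.
Start: joints at [-1.237, 0.332, -0.065, 1.46, 0.022, 1.35, -0.088], TCP at [0.218, 0.586, 0.237] pointing down, gripper open.
Joint ranges: [-2.6, 2.6], [-0.5, 2.12], [-1.47, 1.34], [0.16, 2.42], [-1.27, 4.41], [0.06, 2.06], [-2.6, 2.6]. Speed limits (rad/s): [2.22, 2.22, 2.79, 2.79, 3.14, 3.14, 3.14].

INTERFACE

Orientations are given as a unit quaternion [x, y, z, w].
In Python, from bench import read_state, viewer, r gives the robot as it stands.
- The arm moves only by the tool carry_out, never from a script. Its argument "moves" is a list of rows, each a list of 6 numbers: the shift along the tool's x, y, z in units of 40 mm (1.0 is 40 mm), then the turn, a rotation vector about the tool's x, y, z in units of 8 degrees (1.0 is 8 degrees). A call has 1 to 20 rows; each row shifts and turns the commanded pose from where the row before left it, along the tool's axes as they then stand; what a row does not reach is not made up. A row lasts 1/8 s, in which the tool goes at most 62.5 mm and 10.7 degrees, less where a joint would pass 70% of its speed; a pose out of reach is approached as far as the arm can. A call is refused whole if a number of a shift passes 1 or a number of a turn 1, either way. A call with a gripper value outside its range is refused whole. "fingers" is the finger opening in mm, from 0 to 87, set as the call begins (left out, the last holds). The fingers move at their own pace and stop on an object; "force" is the grip in N (left out, the last holds). Time passes only in rows, so rows that do not move let the fingers close. It gives the time, the measured TCP pose, the force, the opening and the grip force at its end, in the units of the state.
- read_state(): the state, without advancing time (a new reading comes with each control period).
- viewer.camera(name): name is "side" or "top"; returns a dict with "pixels" (384x512x3 uint8, red, green, blue), "range_z" (384x512 float32, m along the optical axis (not along the pixel's ray), 0 where there is no reading), "fx", "fy", "cx", "cy" (pixels), "k1" (the pictures are not rectified: a ray, as slopes to the right and down, at radius r is drawn at 1 + k1 r^2 times it, then the intrinsics apply), "xyz" and "orientation" of the camera in the world. Camera axes: x right, y down, z forward; pixel columns grow to the right and rows downward; lengths in m; the calibration is good to about 2 mm. A picture is of the moment at which its call begins.
- r.close_job(): hands the job in; it is judged then, once.
The state is a dict: "time": time; "joint_positions": joint angles; "joint_vel": joint speeds; "joint_torque": joint torques, N m; "ee_pos": TCP position; "eef_rot": TCP orientation; "ft_force": force on the tool from outside, world axes, zero at the start; "torque": the same for the moment, N m; "width": finger opening in m; "grip_force": force on a finger pad.
Only numpy, scipy, OpenCV 4.12 (cv2) and the standard library are available. Lean on these libraries where they do the work, as an engineer would, in place of code of your own. Each camera call takes 0.05 s, during which the arm holds its last target. There are 200 camera calls.

## Working session

There is one attempt and no reset: what is moved stays moved. The work goes in short steps, Python scripts to look and compute and a tool call to move; the robot and the scene stay as the last step left them, time stands still between calls to the robot, and variables do not carry over. Pictures are saved under pics/ and viewed, at most 10 in all, crops included, and the job is handed in when it is done.

Besides the shell and the picture viewer there is one more tool, called after ">>>" as a command line: name --pt "numbers of a row" for each row, then --argument value for the rest. carry_out: Moves the arm, as the interface text tells. Its arguments: {"type":"object","properties":{"moves":{"type":"array","items":{"type":"array","items":{"type":"number"}}},"fingers":{"type":"number"},"force":{"type":"number"}},"required":["moves"]}

```bash
ls; mkdir -p pics
cat > h.py <<'E'
import numpy as np, cv2
from scipy.spatial.transform import Rotation as R
from bench import read_state, viewer, r
def snap(n,f=None):
    c=viewer.camera(n)
    if f: cv2.imwrite('pics/'+f,c['pixels'][:,:,::-1])
    return c
def rays(c,uv):
    uv=np.atleast_2d(uv).astype(float)
    d=(uv-[c['cx'],c['cy']])/[c['fx'],c['fy']]
    s=d.copy()
    for _ in range(10): s=d/(1+c['k1']*(s**2).sum(1,keepdims=True))
    return np.c_[s,np.ones(len(s))]
def pts(c,uv,z=None):
    """world points by depth, or on plane z"""
    Rm=R.from_quat(c['orientation']).as_matrix(); d=rays(c,uv); o=np.array(c['xyz'])
    w=d@Rm.T
    if z is None:
        uv=np.atleast_2d(uv).astype(int); t=c['range_z'][uv[:,1],uv[:,0]]
    else: t=(z-o[2])/w[:,2]
    return o+w*t[:,None]
def proj(c,P):
    Rm=R.from_quat(c['orientation']).as_matrix(); q=(np.atleast_2d(P)-c['xyz'])@Rm
    s=q[:,:2]/q[:,2:]; s=s*(1+c['k1']*(s**2).sum(1,keepdims=True))
    return s*[c['fx'],c['fy']]+[c['cx'],c['cy']]
E
python3 - <<'E'
from h import *
for n in('top','side'):
    c=snap(n,n+'0.png'); print(n,c['xyz'],R.from_quat(c['orientation']).as_matrix().round(2).tolist(),c['fx'],c['k1'])
s=read_state(); print(s['eef_rot'],s['ee_pos'],r.finger_overhang,s['time'])
E
```

```text
pics
top [ 0.37144756 -0.03274673  1.25680708] [[0.02, -0.99, 0.16], [-1.0, -0.02, 0.02], [-0.02, -0.16, -0.99]] 393.6607868615362 -0.013715620002610165
side [0.49227506 1.05555972 1.15883084] [[-1.0, -0.03, 0.04], [-0.04, 0.68, -0.74], [-0.0, -0.74, -0.68]] 469.8623687039712 -0.14921183252753994
[ 1.77445170e-01  9.84130472e-01 -6.47271100e-04 -8.81761064e-05] [0.21819565 0.58532603 0.23581324] 0.014 0.1
```

View pics/top0.png

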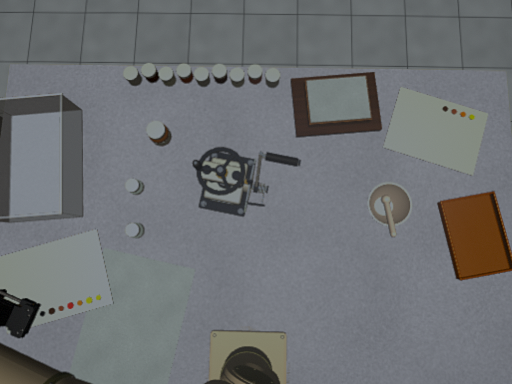

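View pics/side0.png

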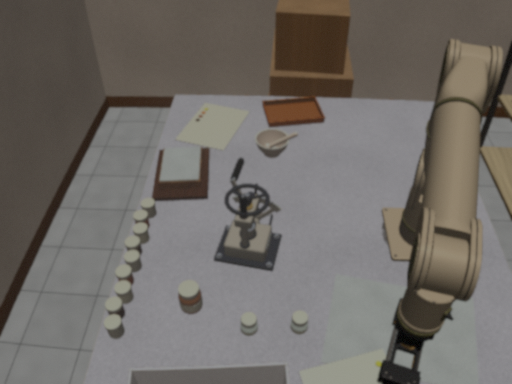

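The top picture shows the press wheel around (221,171), its grip near (197,164), the lever grip near (283,159) and the mortar at (390,204). The side picture shows the press near (248,225) with the lever grip at (238,168). Next I'll measure.

Run:
```python
from h import *
a=snap('top');b=snap('side')
x=cv2.resize(a['pixels'][125:225,175:310],None,fx=4,fy=4,interpolation=cv2.INTER_CUBIC)
y=cv2.resize(b['pixels'][150:275,195:295],None,fx=3.2,fy=3.2,interpolation=cv2.INTER_CUBIC)
y=cv2.copyMakeBorder(y,0,0,0,0,0)
h=max(x.shape[0],y.shape[0]);im=np.zeros((h,x.shape[1]*0+540,3),np.uint8)
cv2.imwrite('pics/c1.png',x[:,:,::-1]);
cv2.imwrite('pics/c2.png',y[:,:,::-1])
# depth-based points
vv,uu=np.mgrid[0:384,0:512];uv=np.c_[uu.ravel(),vv.ravel()]
for n,c in(('top',a),('side',b)):
    P=pts(c,uv);g=c['pixels'].reshape(-1,3).astype(int).max(1)
    roi=(P[:,0]>.4)&(P[:,0]<.9)&(P[:,1]>-.35)&(P[:,1]<.2)&(c['range_z'].ravel()>0)
    for lo,hi in((.205,.23),(.24,.30),(.165,.204)):
        m=roi&(P[:,2]>lo)&(P[:,2]<hi)
        print(n,lo,m.sum(),P[m].mean(0).round(4),P[m].min(0).round(3),P[m].max(0).round(3))
    np.save(n+'P.npy',P)
```

```text
top 0.205 826 [0.5671 0.0744 0.2233] [ 0.503 -0.128  0.205] [0.635 0.144 0.23 ]
top 0.24 85 [0.5724 0.1319 0.2715] [0.561 0.075 0.24 ] [0.584 0.147 0.288]
top 0.165 871 [0.5821 0.0189 0.1936] [ 0.535 -0.137  0.165] [0.628 0.135 0.204]
side 0.205 598 [0.5683 0.0822 0.2228] [ 0.504 -0.118  0.205] [0.635 0.15  0.23 ]
side 0.24 114 [0.5755 0.1418 0.2659] [0.566 0.075 0.241] [0.586 0.151 0.29 ]
side 0.165 578 [0.5816 0.0434 0.19  ] [ 0.535 -0.136  0.165] [0.631 0.146 0.204]
```

View pics/c1.png

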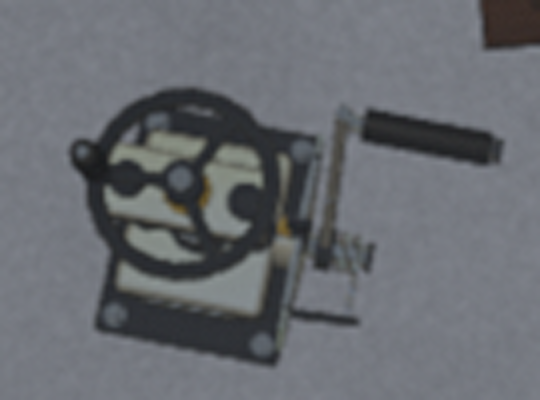

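View pics/c2.png

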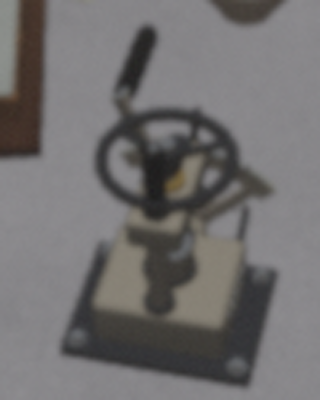

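The crops show the wheel ring with its grip at the left, at about 4x (85,155), and the lever grip as a bar at (365–500,110–160). The foot plate is turned about -0.19 rad. Next I'll fit the wheel, grip and lever numerically.

Run:
```python
from h import *
from scipy.optimize import least_squares
P={n:np.load(n+'P.npy') for n in('top','side')}
for n,p in P.items():
    ok=(np.abs(p[:,0]-.57)<.2)&(np.abs(p[:,1]-.05)<.3)
    q=p[ok&(p[:,2]>.213)&(p[:,2]<.232)]
    d=np.hypot(q[:,0]-.569,q[:,1]-.078); q=q[(d>.045)&(d<.08)&(q[:,1]<.12)]
    f=least_squares(lambda v:np.hypot(q[:,0]-v[0],q[:,1]-v[1])-v[2],[.569,.08,.06],loss='soft_l1',f_scale=.003)
    print(n,'wheel',f.x.round(4),np.median(q[:,2]).round(4),len(q))
    g=p[ok&(p[:,2]>.24)&(p[:,2]<.3)&(p[:,1]>.1)]
    top=g[g[:,2]>g[:,2].max()-.012]; print(' grip',g.mean(0).round(4),'top',top.mean(0).round(4),g[:,2].max().round(4),len(g))
    l=p[ok&(p[:,1]<-.035)&(p[:,1]>-.15)&(p[:,2]>.17)&(p[:,2]<.23)]
    c=l.mean(0);u,s,vt=np.linalg.svd(l-c);dr=vt[0]*np.sign(-vt[0][1]);t=(l-c)@dr
    print(' lever',c.round(4),dr.round(3),'ends',(c+dr*t.min()).round(4),(c+dr*t.max()).round(4),'yaw',np.arctan2(dr[0],-dr[1]).round(4),len(l))
    # foot plate / base extents
    for lo,hi in((.004,.03),(.055,.075)):
        m=p[ok&(p[:,2]>lo)&(p[:,2]<hi)&(np.hypot(p[:,0]-.569,p[:,1]-.08)<.14)]
        if len(m)>10:
            rc=cv2.minAreaRect(m[:,:2].astype(np.float32)*1000); print(' rect',lo,rc,len(m))
```

```text
top wheel [0.568  0.0792 0.0591] 0.2238 513
 grip [0.5728 0.1351 0.2734] top [0.5748 0.1372 0.2834] 0.2878 80
 lever [ 0.6083 -0.0856  0.1993] [-0.176 -0.984  0.005] ends [ 0.6171 -0.0364  0.199 ] [ 0.5994 -0.1354  0.1996] yaw -0.1768 299
 rect 0.004 ((569.3197021484375, 75.9207763671875), (271.65740966796875, 272.4891662597656), 87.94071197509766) 975
 rect 0.055 ((561.3444213867188, 43.80653762817383), (190.58192443847656, 132.0799102783203), 80.02251434326172) 729
side wheel [0.569  0.0837 0.0595] 0.2235 349
 grip [0.5757 0.144  0.2668] top [0.5762 0.1413 0.2823] 0.2895 110
 lever [ 0.6089 -0.0793  0.1987] [-0.185 -0.982  0.032] ends [ 0.6171 -0.0358  0.1973] [ 0.5981 -0.1365  0.2006] yaw -0.1862 164
 rect 0.004 ((570.4267578125, 87.0085678100586), (273.09912109375, 256.53009033203125), 0.9019317626953125) 1151
 rect 0.055 ((562.998291015625, 50.07400894165039), (190.93238830566406, 133.03565979003906), 79.78746795654297) 935
```

>>> carry_out --pt "0 0 -1 0 0 0" --pt "0 0 -1 0 0 0" --pt "0 0 -0.6 0 0 1" --pt "0 0 0 0 0 1" --pt "0 0 0 0 0 1" --pt "0 0 0 0 0 1" --pt "0 0 0 0 0 1" --pt "0 0 0 0 0 1" --pt "0 0 0 0 0 1" --pt "0 0 0 0 0 1" --pt "0 0 0 0 0 1" --pt "0 0 0 0 0 1" --pt "0 0 0 0 0 0" --pt "0 0 0 0 0 0" --fingers 55 --force 25

```text
time: 1.95
ee_pos: [0.2182, 0.5856, 0.3405]
eef_rot: [0.767, 0.641, -0.0, 0.0]
ft_force: [-0.1, -0.3, 0.1]
width: 0.0549
grip_force: 0.0
```

```bash
cat >> h.py <<'E'
def to(t):
    s=read_state();q=R.from_quat(s['eef_rot']);m=q.as_matrix()
    print('t',round(s['time'],2),'ee',np.round(s['ee_pos'],4),'y-ang',np.degrees(np.arctan2(m[1,1],m[0,1])).round(2),'tilt',np.degrees(np.arccos(-m[2,2])).round(2),'F',np.round(s['ft_force'],1),'w',s['width'],s['grip_force'])
    print('units in tool axes',((np.array(t)-s['ee_pos'])@m/.04).round(3))
E
python3 -c "
from h import *
to([.576,.139,.339])"
```

```text
t 1.95 ee [0.2182 0.5856 0.3405] y-ang -10.26 tilt 0.01 F [-0.1 -0.3  0.1] w 0.05493726909256 0.0
units in tool axes [-9.394 10.791  0.037]
```

>>> carry_out --pt "-0.783 0.899 0 0 0 0" --pt "-0.783 0.899 0 0 0 0" --pt "-0.783 0.899 0 0 0 0" --pt "-0.783 0.899 0 0 0 0" --pt "-0.783 0.899 0 0 0 0" --pt "-0.783 0.899 0 0 0 0" --pt "-0.783 0.899 0 0 0 0" --pt "-0.783 0.899 0 0 0 0" --pt "-0.783 0.899 0 0 0 0" --pt "-0.783 0.899 0 0 0 0" --pt "-0.783 0.899 0 0 0 0" --pt "-0.783 0.899 0 0 0 0" --pt "0 0 0 0 0 0" --pt "0 0 0 0 0 0"

```text
time: 3.7
ee_pos: [0.5743, 0.1383, 0.3404]
eef_rot: [0.768, 0.64, -0.0, -0.0]
ft_force: [0.1, 0.8, -0.1]
width: 0.0552
grip_force: 0.0
```

Run:
```python
from h import *
to([.576,.139,.254])
b=snap('side')
print(proj(b,[[.576,.139,.28],[.576,.139,.325]]))
cv2.imwrite('pics/s2.png',cv2.resize(b['pixels'][90:290,150:350],None,fx=3,fy=3,interpolation=cv2.INTER_CUBIC)[:,:,::-1])
```

```text
t 3.7 ee [0.5743 0.1383 0.3404] y-ang -10.35 tilt 0.03 F [ 0.1  0.8 -0.1] w 0.05517977594534473 0.0
units in tool axes [0.023 0.039 2.159]
[[242.28042519 197.5394038 ]
 [241.85725501 185.22705905]]
```

View pics/s2.png

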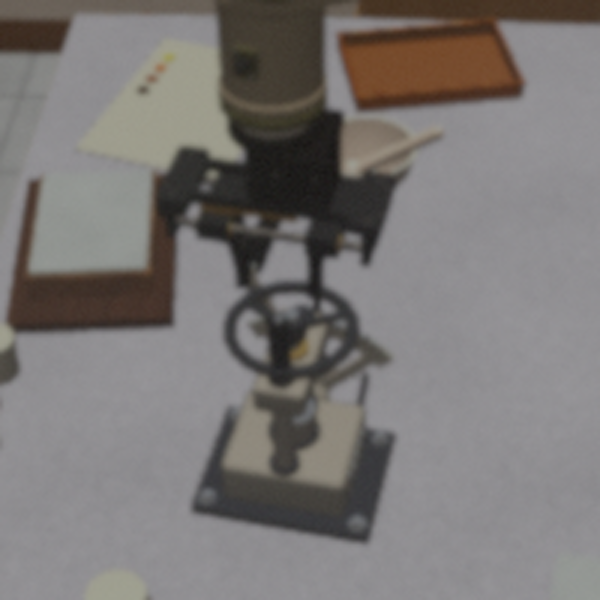

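The grip is centred between the fingers: it is at crop x≈280 and the fingers are at 248 and 318. I'll go down and close.

>>> carry_out --pt "0.02 0.03 0.72 0 0 0" --pt "0 0 0.72 0 0 0" --pt "0 0 0.72 0 0 0" --pt "0 0 0 0 0 0" --pt "0 0 0 0 0 0"

```text
time: 4.38
ee_pos: [0.576, 0.1392, 0.2555]
eef_rot: [0.768, 0.64, 0.001, 0.0]
ft_force: [0.1, 0.4, 0.4]
width: 0.0553
grip_force: 0.0
```

>>> carry_out --pt "0 0 0 0 0 0" --pt "0 0 0 0 0 0" --pt "0 0 0 0 0 0" --pt "0 0 0 0 0 0" --pt "0 0 0 0 0 0" --pt "0 0 0 0 0 0" --fingers 0 --force 25

```text
time: 5.12
ee_pos: [0.576, 0.1384, 0.2543]
eef_rot: [0.769, 0.64, 0.0, 0.0]
ft_force: [0.2, 0.1, 1.2]
width: 0.0204
grip_force: 25.0
```

Run:
```python
from h import *
th=1.615-np.arange(41)*.16
p=58*np.c_[np.sin(th),np.cos(th)]/40
d=np.diff(p,axis=0)
for i,x in enumerate(d): print(i,[*x.round(2)],end=' ')
```

```text
0 [np.float64(-0.01), np.float64(0.23)] 1 [np.float64(-0.05), np.float64(0.23)] 2 [np.float64(-0.08), np.float64(0.22)] 3 [np.float64(-0.11), np.float64(0.2)] 4 [np.float64(-0.14), np.float64(0.18)] 5 [np.float64(-0.17), np.float64(0.16)] 6 [np.float64(-0.19), np.float64(0.13)] 7 [np.float64(-0.21), np.float64(0.09)] 8 [np.float64(-0.22), np.float64(0.06)] 9 [np.float64(-0.23), np.float64(0.02)] 10 [np.float64(-0.23), np.float64(-0.02)] 11 [np.float64(-0.23), np.float64(-0.05)] 12 [np.float64(-0.21), np.float64(-0.09)] 13 [np.float64(-0.2), np.float64(-0.12)] 14 [np.float64(-0.18), np.float64(-0.15)] 15 [np.float64(-0.15), np.float64(-0.18)] 16 [np.float64(-0.12), np.float64(-0.2)] 17 [np.float64(-0.09), np.float64(-0.21)] 18 [np.float64(-0.05), np.float64(-0.23)] 19 [np.float64(-0.02), np.float64(-0.23)] 20 [np.float64(0.02), np.float64(-0.23)] 21 [np.float64(0.06), np.float64(-0.22)] 22 [np.float64(0.09), np.float64(-0.21)] 23 [np.float64(0.13), np.float64(-0.19)] 24 [np.float64(0.16), np.float64(-0.17)] 25 [np.float64(0.18), np.float64(-0.15)] 26 [np.float64(0.2), np.float64(-0.11)] 27 [np.float64(0.22), np.float64(-0.08)] 28 [np.float64(0.23), np.float64(-0.05)] 29 [np.float64(0.23), np.float64(-0.01)] 30 [np.float64(0.23), np.float64(0.03)] 31 [np.float64(0.22), np.float64(0.06)] 32 [np.float64(0.21), np.float64(0.1)] 33 [np.float64(0.19), np.float64(0.13)] 34 [np.float64(0.17), np.float64(0.16)] 35 [np.float64(0.14), np.float64(0.18)] 36 [np.float64(0.11), np.float64(0.2)] 37 [np.float64(0.07), np.float64(0.22)] 38 [np.float64(0.04), np.float64(0.23)] 39 [np.float64(0.0), np.float64(0.23)]
```

>>> carry_out --pt "-0.01 0.23 0.0025 0 0 0" --pt "-0.05 0.23 0.0025 0 0 0" --pt "-0.08 0.22 0.0025 0 0 0" --pt "-0.11 0.2 0.0025 0 0 0" --pt "-0.14 0.18 0.0025 0 0 0" --pt "-0.17 0.16 0.0025 0 0 0" --pt "-0.19 0.13 0.0025 0 0 0" --pt "-0.21 0.09 0.0025 0 0 0" --pt "-0.22 0.06 0.0025 0 0 0" --pt "-0.23 0.02 0.0025 0 0 0" --pt "0 0 0 0 0 0" --pt "0 0 0 0 0 0"

```text
time: 6.62
ee_pos: [0.6266, 0.0696, 0.2533]
eef_rot: [0.769, 0.639, 0.0, 0.002]
ft_force: [6.0, -2.9, 0.1]
width: 0.0209
grip_force: 25.0
```

```bash
cat >> h.py <<'E'
def pr(O=(.568,.080),yaw=-.18):
    s=read_state();d=np.array(s['ee_pos'][:2])-O;c,n=np.cos(yaw),np.sin(yaw)
    p=np.array([c*d[0]+n*d[1],-n*d[0]+c*d[1]]);F=s['ft_force'];f=[c*F[0]+n*F[1],-n*F[0]+c*F[1],F[2]]
    print('press xy',p.round(4),'rad',np.hypot(*p).round(4),'th',np.arctan2(p[1],p[0]).round(3),'Fpress',np.round(f,2))
E
python3 -c "
from h import *
to([.576,.139,.254]);pr()"
```

```text
t 6.62 ee [0.6266 0.0696 0.2533] y-ang -10.58 tilt 0.19 F [ 6.  -2.9  0.1] w 0.020876904619131952 24.999896936909636
units in tool axes [ 1.473 -1.563 -0.025]
press xy [0.0596 0.0003] rad 0.0596 th 0.005 Fpress [ 6.39 -1.77  0.11]
```

>>> carry_out --pt "-0.23 0.01 0.0025 0 0 0" --pt "-0.23 -0.05 0.0025 0 0 0" --pt "-0.21 -0.09 0.0025 0 0 0" --pt "-0.2 -0.12 0.0025 0 0 0" --pt "-0.18 -0.15 0.0025 0 0 0" --pt "-0.15 -0.18 0.0025 0 0 0" --pt "-0.12 -0.2 0.0025 0 0 0" --pt "-0.09 -0.21 0.0025 0 0 0" --pt "-0.05 -0.23 0.0025 0 0 0" --pt "-0.02 -0.23 0.0025 0 0 0" --pt "0 0 0 0 0 0" --pt "0 0 0 0 0 0"

```text
time: 8.12
ee_pos: [0.557, 0.0242, 0.2521]
eef_rot: [0.768, 0.64, -0.001, -0.001]
ft_force: [-2.9, -4.2, 4.1]
width: 0.0205
grip_force: 25.0
```

```bash
python3 -c "
from h import *
to([.576,.139,.254]);pr()"
```

```text
t 8.12 ee [0.557  0.0242 0.2521] y-ang -10.43 tilt 0.09 F [-2.9 -4.2  4.1] w 0.020474316564028434 25.00058690600781
units in tool axes [ 2.908 -0.054 -0.048]
press xy [-0.0008 -0.0568] rad 0.0569 th -1.585 Fpress [-2.12 -4.7   4.12]
```

>>> carry_out --pt "0.0 -0.23 0.0025 0 0 0" --pt "0.05 -0.22 0.0025 0 0 0" --pt "0.09 -0.21 0.0025 0 0 0" --pt "0.13 -0.19 0.0025 0 0 0" --pt "0.16 -0.17 0.0025 0 0 0" --pt "0.18 -0.15 0.0025 0 0 0" --pt "0.2 -0.11 0.0025 0 0 0" --pt "0.22 -0.08 0.0025 0 0 0" --pt "0.23 -0.05 0.0025 0 0 0" --pt "0.23 -0.01 0.0025 0 0 0" --pt "0 0 0 0 0 0" --pt "0 0 0 0 0 0"

```text
time: 9.62
ee_pos: [0.5131, 0.0935, 0.2511]
eef_rot: [0.768, 0.64, 0.001, 0.001]
ft_force: [8.4, 0.9, -2.6]
width: 0.0208
grip_force: 25.0
```

```bash
python3 -c "
from h import *
to([.576,.139,.254]);pr()"
```

```text
t 9.62 ee [0.5131 0.0935 0.2511] y-ang -10.41 tilt 0.13 F [ 8.4  0.9 -2.6] w 0.020834855392339903 24.999639083998773
units in tool axes [ 1.402  1.341 -0.068]
press xy [-0.0564  0.0035] rad 0.0565 th 3.08 Fpress [ 8.14  2.39 -2.59]
```

>>> carry_out --pt "0.23 0.09 0.0025 0 0 0" --pt "0.22 0.06 0.0025 0 0 0" --pt "0.21 0.1 0.0025 0 0 0" --pt "0.19 0.13 0.0025 0 0 0" --pt "0.17 0.16 0.0025 0 0 0" --pt "0.14 0.18 0.0025 0 0 0" --pt "0.11 0.2 0.0025 0 0 0" --pt "0.07 0.22 0.0025 0 0 0" --pt "0 0 0 0 0 0" --pt "0 0 0 0 0 0"

```text
time: 10.88
ee_pos: [0.568, 0.1384, 0.2504]
eef_rot: [0.768, 0.64, 0.001, 0.0]
ft_force: [2.4, 5.9, 1.4]
width: 0.0206
grip_force: 25.0
```

```bash
python3 -c "
from h import *
pr()
pr((.5697,.0803))"
```

```text
press xy [-0.0104  0.0575] rad 0.0584 th 1.751 Fpress [1.33 6.22 1.36]
press xy [-0.0121  0.0569] rad 0.0582 th 1.78 Fpress [1.33 6.22 1.36]
```

>>> carry_out --pt "0.05 0.2 0.0025 0 0 0" --pt "0.01 0.1 0.0025 0 0 0" --pt "0 0.05 0 0 0 0" --pt "0 0 0 0 0 0" --pt "0 0 0 0 0 0"

```text
time: 11.5
ee_pos: [0.5805, 0.1377, 0.2501]
eef_rot: [0.768, 0.64, -0.001, -0.001]
ft_force: [-7.3, 3.8, 6.0]
width: 0.0204
grip_force: 25.0
```

```bash
python3 -c "
from h import *
pr((.5697,.0803))"
```

```text
press xy [0.0003 0.0584] rad 0.0584 th 1.565 Fpress [-7.86  2.4   6.02]
```

>>> carry_out --pt "0 0.06 0 0 0 0" --pt "0 0.06 0 0 0 0" --pt "0 0 0 0 0 0" --pt "0 0 0 0 0 0"

```text
time: 12.0
ee_pos: [0.5813, 0.1377, 0.2497]
eef_rot: [0.768, 0.641, -0.004, -0.004]
ft_force: [-30.0, 4.3, 17.6]
width: 0.0209
grip_force: 25.0
```

```bash
python3 -c "
from h import *
pr((.5697,.0803))"
```

```text
press xy [0.0011 0.0586] rad 0.0586 th 1.552 Fpress [-30.3  -1.1  17.6]
```

>>> carry_out --pt "0 -0.13 0 0 0 0" --pt "0 0 0 0 0 0" --pt "0 0 0 0 0 0"

```text
time: 12.38
ee_pos: [0.5804, 0.1377, 0.25]
eef_rot: [0.768, 0.64, -0.0, -0.001]
ft_force: [-6.0, 3.6, 5.0]
width: 0.021
grip_force: 25.0
```

>>> carry_out --pt "0 0 0 0 0 0" --pt "0 0 0 0 0 0" --pt "0 0 0 0 0 0" --pt "0 0 0 0 0 0" --fingers 55

```text
time: 12.88
ee_pos: [0.5811, 0.1371, 0.25]
eef_rot: [0.769, 0.64, -0.0, 0.0]
ft_force: [-0.2, -0.7, -0.7]
width: 0.0508
grip_force: 0.0
```

>>> carry_out --pt "0 0 -0.8 0 0 0" --pt "0 0 -0.8 0 0 0" --pt "0 0 -0.6 0 0 0" --pt "0 0 0 0 0 0" --pt "0 0 0 0 0 0"

```text
time: 13.5
ee_pos: [0.5808, 0.1374, 0.3372]
eef_rot: [0.769, 0.64, -0.0, -0.0]
ft_force: [0.2, -0.5, -0.0]
width: 0.0552
grip_force: 0.0
```

Run:
```python
from h import *
# lever grip rest in press frame -> world
O=np.array([.5692,.0803]);c,n=np.cos(-.18),np.sin(-.18);M=np.array([[c,-n],[n,c]])
t=O+M@[.07,-.155];print(t)
to([*t,.33]);pr(O)
b=snap('side');vv,uu=np.mgrid[0:384,0:512];p=pts(b,np.c_[uu.ravel(),vv.ravel()])
g=p[(p[:,2]>.232)&(p[:,2]<.282)&(abs(p[:,0]-.575)<.04)&(abs(p[:,1]-.14)<.03)]
print('grip',g.mean(0).round(4),len(g))
l=p[(abs(p[:,0]-.6)<.2)&(p[:,1]<-.035)&(p[:,1]>-.15)&(p[:,2]>.17)&(p[:,2]<.23)]
print('lev',l.mean(0).round(4),len(l))
```

```text
[ 0.61031947 -0.08472784]
t 13.5 ee [0.5808 0.1374 0.3372] y-ang -10.45 tilt 0.06 F [ 0.2 -0.5 -0. ] w 0.0552266714335553 0.0
units in tool axes [-5.326  1.733  0.181]
press xy [0.0012 0.0582] rad 0.0582 th 1.551 Fpress [ 0.31 -0.42 -0.03]
grip [0.5787 0.1436 0.2601] 109
lev [ 0.6116 -0.0625  0.1986] 96
```

Run:
```python
from h import *
O=np.array([.5685,.0805]);c,n=np.cos(-.18),np.sin(-.18);M=np.array([[c,-n],[n,c]])
P=np.array([[O[0],O[1],0]]) 
def W(p): return np.r_[O+M@p[:2],p[2]]
for nme in('side','top'):
    cam=snap(nme)
    vv,uu=np.mgrid[0:384,0:512];uv=np.c_[uu.ravel(),vv.ravel()];p=pts(cam,uv)
    q=np.c_[(p[:,:2]-O)@M,p[:,2]]
    rho=np.hypot(q[:,0],q[:,2]-.046);lean=np.arctan2(q[:,0],q[:,2]-.046)
    m=(q[:,1]<-.066)&(q[:,1]>-.108)&(rho>.09)&(rho<.2)&(abs(lean)<1.2)&(cam['range_z'].ravel()>0)
    print(nme,m.sum())
    for i in np.where(m)[0]: print(uv[i],(q[i]*1000).round(0).astype(int),'rho',(rho[i]*1000).round(),'val',(.45-lean[i]).round(2),cam['pixels'].reshape(-1,3)[i])
    for v in(.4,.6,.8,.95): print(v,proj(cam,[W([s*np.sin(.45-v),-.08,.046+s*np.cos(.45-v)]) for s in(.13,.16)]).round(1).tolist())
cam=snap('side');cv2.imwrite('pics/s3.png',cv2.resize(cam['pixels'][180:260,210:310],None,fx=6,fy=6,interpolation=cv2.INTER_CUBIC)[:,:,::-1])
```

```text
side 206
[233 177] [  70 -106  199] rho 168.0 val 0.02 [77 79 80]
[234 177] [  67 -106  199] rho 167.0 val 0.04 [74 76 76]
[236 177] [  61 -107  200] rho 165.0 val 0.07 [46 46 46]
[232 178] [  72 -101  199] rho 169.0 val 0.01 [82 83 85]
[233 178] [  70 -105  196] rho 165.0 val 0.01 [96 97 99]
[234 178] [  67 -105  196] rho 164.0 val 0.03 [92 93 92]
[235 178] [  64 -108  195] rho 162.0 val 0.04 [73 73 71]
[232 179] [ 70 -92 202] rho 171.0 val 0.03 [88 89 90]
[233 179] [  69 -102  195] rho 164.0 val 0.01 [97 99 97]
[234 179] [  67 -103  194] rho 162.0 val 0.03 [96 96 93]
[232 180] [ 68 -87 203] rho 171.0 val 0.04 [81 81 81]
[233 180] [ 67 -93 198] rho 166.0 val 0.03 [94 91 90]
[234 180] [  66 -102  191] rho 159.0 val 0.02 [94 91 87]
[232 181] [ 70 -91 195] rho 165.0 val 0.01 [70 67 65]
[233 181] [ 66 -89 198] rho 166.0 val 0.04 [84 80 75]
[234 181] [ 65 -95 193] rho 160.0 val 0.04 [91 89 84]
[231 182] [ 73 -91 190] rho 162.0 val -0.02 [53 50 49]
[232 182] [ 69 -89 193] rho 163.0 val 0.01 [66 62 59]
[233 182] [ 68 -94 189] rho 158.0 val 0.01 [76 74 68]
[234 182] [ 64 -95 189] rho 157.0 
[... 22798 characters left out ...]
]
[246 207] [-71 -83 107] rho 94.0 val 1.31 [95 99 98]
[244 208] [-77 -79 132] rho 116.0 val 1.18 [81 86 80]
[245 208] [-76 -82 128] rho 112.0 val 1.2 [ 96 102  94]
[244 209] [-80 -80 128] rho 114.0 val 1.22 [87 94 87]
[245 209] [-79 -82 127] rho 113.0 val 1.22 [101 108  99]
[244 210] [-82 -80 126] rho 115.0 val 1.25 [91 97 90]
[245 210] [-82 -83 125] rho 114.0 val 1.25 [101 107 100]
[244 211] [-85 -81 126] rho 117.0 val 1.27 [87 94 87]
[245 211] [-84 -83 117] rho 110.0 val 1.32 [101 106 103]
[244 212] [-87 -81 118] rho 113.0 val 1.33 [75 79 76]
0.4 [[249.8, 177.3], [249.6, 174.8]]
0.6 [[247.9, 186.3], [247.2, 186.3]]
0.8 [[246.1, 195.4], [245.0, 197.8]]
0.95 [[244.9, 202.0], [243.5, 206.0]]
```

View pics/s3.png

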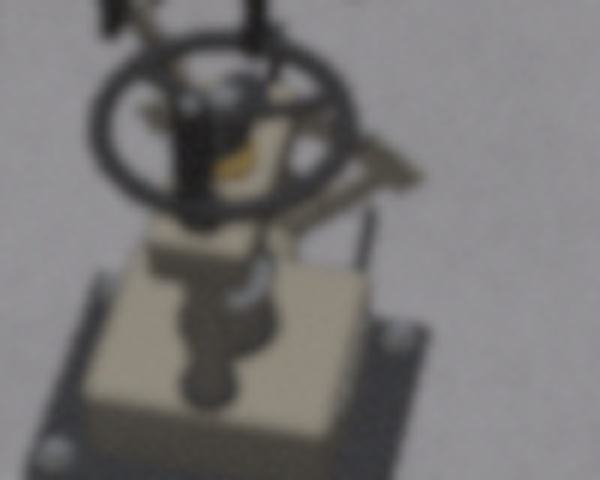

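The image shows the wheel grip at crop (195,150), which is press +y, so the wheel is at its stop. The index fin measures about 0.495 rad from depth: dark points near top pixels (247–251,179–182). Now I'll go to the lever grip.

>>> carry_out --pt "-0.89 0.29 0 0 0 0" --pt "-0.89 0.29 0 0 0 0" --pt "-0.89 0.29 0 0 0 0" --pt "-0.89 0.29 0 0 0 0" --pt "-0.89 0.29 0 0 0 0" --pt "-0.88 0.29 0 0 0 0" --pt "0 0 0 0 0 0" --pt "0 0 0 0 0 0"

```text
time: 14.7
ee_pos: [0.6108, -0.0841, 0.3377]
eef_rot: [0.768, 0.64, -0.0, -0.0]
ft_force: [-0.3, 0.7, 0.7]
width: 0.0554
grip_force: 0.0
```

```bash
python3 -c "
from h import *
to([.611,-.085,.185])
pr((.5697,.0804))
c=snap('side');cv2.imwrite('pics/s4.png',cv2.resize(c['pixels'][90:250,160:320],None,fx=3,fy=3,interpolation=cv2.INTER_CUBIC)[:,:,::-1])"
```

```text
t 14.7 ee [ 0.6108 -0.0841  0.3377] y-ang -10.42 tilt 0.05 F [-0.3  0.7  0.7] w 0.05541046286246718 0.0
units in tool axes [-0.023  0.012  3.818]
press xy [ 0.0699 -0.1545] rad 0.1695 th -1.146 Fpress [-0.39  0.64  0.72]
```

View pics/s4.png

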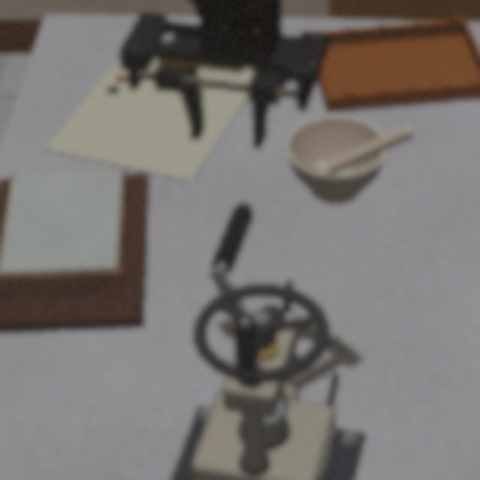

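The gripper hangs above the lever grip. The fingers are at crop x≈195 and 260, and the grip's middle is at about (235,235), between them. The index fin pokes up at about (290,285). I'll descend and close.

>>> carry_out --pt "-0.02 0.01 0.96 0 0 0" --pt "0 0 0.96 0 0 0" --pt "0 0 0.95 0 0 0" --pt "0 0 0.95 0 0 0" --pt "0 0 0 0 0 0" --pt "0 0 0 0 0 0"

```text
time: 15.5
ee_pos: [0.6118, -0.0851, 0.187]
eef_rot: [0.768, 0.64, 0.001, 0.0]
ft_force: [-0.2, 0.0, 0.8]
width: 0.0555
grip_force: 0.0
```

>>> carry_out --pt "0 0 0 0 0 0" --pt "0 0 0 0 0 0" --pt "0 0 0 0 0 0" --pt "0 0 0 0 0 0" --pt "0 0 0 0 0 0" --pt "0 0 0 0 0 0" --fingers 0 --force 40

```text
time: 16.25
ee_pos: [0.611, -0.0856, 0.1855]
eef_rot: [0.769, 0.64, 0.0, -0.0]
ft_force: [-1.7, 0.5, 2.3]
width: 0.0229
grip_force: 40.0
```

Run:
```python
from h import *
to([.611,-.085,.185])
pr((.5697,.0804))
v=np.arange(0,.521,.04);l=.45-v
p=np.c_[160*np.sin(l),46+160*np.cos(l)]/40
print(np.c_[v[1:],np.diff(p[:,0]),-np.diff(p[:,1])].round(3).tolist())
```

```text
t 16.25 ee [ 0.611  -0.0856  0.1855] y-ang -10.44 tilt 0.01 F [-1.7  0.5  2.3] w 0.02286377563426872 39.98580423183739
units in tool axes [ 0.016 -0.003  0.011]
press xy [ 0.0704 -0.156 ] rad 0.1711 th -1.147 Fpress [-1.77  0.23  2.27]
[[0.04, -0.145, -0.067], [0.08, -0.148, -0.061], [0.12, -0.15, -0.055], [0.16, -0.152, -0.049], [0.2, -0.154, -0.043], [0.24, -0.156, -0.036], [0.28, -0.157, -0.03], [0.32, -0.158, -0.024], [0.36, -0.159, -0.018], [0.4, -0.16, -0.011], [0.44, -0.16, -0.005], [0.48, -0.16, 0.002], [0.52, -0.16, 0.008]]
```

>>> carry_out --pt "0 -0.145 -0.067 0 0 0" --pt "0 -0.148 -0.061 0 0 0" --pt "0 -0.15 -0.055 0 0 0" --pt "0 -0.152 -0.049 0 0 0" --pt "0 -0.154 -0.043 0 0 0" --pt "0 -0.156 -0.036 0 0 0" --pt "0 -0.157 -0.03 0 0 0" --pt "0 -0.158 -0.024 0 0 0" --pt "0 -0.159 -0.018 0 0 0" --pt "0 -0.16 -0.011 0 0 0" --pt "0 -0.16 -0.005 0 0 0" --pt "0 0 0 0 0 0" --pt "0 0 0 0 0 0" --pt "0 0 0 0 0 0"

```text
time: 18.0
ee_pos: [0.5447, -0.0737, 0.2016]
eef_rot: [0.769, 0.64, 0.001, 0.001]
ft_force: [8.4, -1.9, -4.8]
width: 0.0233
grip_force: 39.9
```

```bash
cat > m.py <<'E'
from h import *
to([.611,-.085,.185]);O=np.array([.5697,.0804]);pr(O)
s=read_state();M=R.from_euler('z',-.18).as_matrix()[:2,:2]
m=R.from_quat(s['eef_rot']).as_matrix();g=np.array(s['ee_pos'])-.005*m[:,2]
q=(g[:2]-O)@M;print('lever by tool',.45-np.arctan2(q[0],g[2]-.046),'rho',np.hypot(q[0],g[2]-.046))
Oc=np.array([.5685,.0805])
for n in('side','top'):
    c=snap(n);vv,uu=np.mgrid[0:384,0:512];uv=np.c_[uu.ravel(),vv.ravel()];p=pts(c,uv)
    q=np.c_[(p[:,:2]-Oc)@M,p[:,2]];rho=np.hypot(q[:,0],q[:,2]-.046);a=.45-np.arctan2(q[:,0],q[:,2]-.046)
    k=(abs(a-.5)<.2)&(c['range_z'].ravel()>0)
    for nm,y0,y1,r0,r1 in(('fin',-.088,-.075,.148,.17),('fin outer',-.088,-.075,.157,.17),('arm',-.106,-.0895,.135,.15),('arm low',-.106,-.0895,.118,.15),('arm top',-.106,-.0895,.157,.175)):
        w=k&(q[:,1]>y0)&(q[:,1]<y1)&(rho>r0)&(rho<r1)
        if w.any(): print(n,nm,w.sum(),'mean',a[w].mean().round(3),'range',np.percentile(a[w],[5,95]).round(3))
    r0=(170,230) if n=='side' else (235,275); c0=(165,225) if n=='side' else (155,205)
    im=cv2.resize(c['pixels'][c0[0]-5:c0[1]-5,r0[0]+20:r0[1]+50] if n=='side' else c['pixels'][c0[0]:c0[1],r0[0]-20:r0[1]+20],None,fx=7,fy=7,interpolation=cv2.INTER_CUBIC)
    cv2.imwrite('pics/m_%s_%d.png'%(n,s['time']*100),im[:,:,::-1]); print(im.shape)
E
python3 m.py; ls pics
```

```text
t 18.0 ee [ 0.5447 -0.0737  0.2016] y-ang -10.45 tilt 0.14 F [ 8.4 -1.9 -4.8] w 0.023252355476053893 39.94484011083841
units in tool axes [0.022 1.68  0.418]
press xy [ 0.003  -0.1561] rad 0.1561 th -1.552 Fpress [ 8.62 -0.35 -4.83]
lever by tool 0.4313461356507452 rho 0.16058516950400112
side fin 7 mean 0.476 range [0.421 0.508]
side fin outer 6 mean 0.486 range [0.449 0.508]
side arm 2 mean 0.437 range [0.428 0.445]
side arm low 5 mean 0.422 range [0.398 0.443]
side arm top 20 mean 0.434 range [0.396 0.468]
(420, 630, 3)
top fin 14 mean 0.498 range [0.479 0.514]
top fin outer 12 mean 0.495 range [0.479 0.51 ]
(350, 560, 3)
c1.png
c2.png
m_side_1800.png
m_top_1800.png
s2.png
s3.png
s4.png
side0.png
top0.png
```

>>> carry_out --pt "0 -0.12 0 0 0 0" --pt "0 -0.13 0.004 0 0 0" --pt "0 0 0 0 0 0" --pt "0 0 0 0 0 0" --pt "0 0 0 0 0 0" --pt "0 0 0 0 0 0"

```text
time: 18.85
ee_pos: [0.535, -0.072, 0.2014]
eef_rot: [0.769, 0.64, 0.001, 0.001]
ft_force: [9.0, -3.0, -5.4]
width: 0.0228
grip_force: 39.9
```

```bash
python3 m.py; cp pics/m_side_1[89]*.png /tmp; ls pics | grep m_
```

```text
t 18.85 ee [ 0.535  -0.072   0.2014] y-ang -10.45 tilt 0.16 F [ 9.  -3.  -5.4] w 0.022822945266411394 39.94199613109231
units in tool axes [0.025 1.926 0.416]
press xy [-0.0068 -0.1561] rad 0.1563 th -1.614 Fpress [ 9.39 -1.34 -5.45]
lever by tool 0.49262032313344467 rho 0.16057078426678068
side fin 6 mean 0.501 range [0.483 0.526]
side fin outer 6 mean 0.501 range [0.483 0.526]
side arm 5 mean 0.503 range [0.46  0.526]
side arm low 6 mean 0.507 range [0.463 0.527]
side arm top 22 mean 0.49 range [0.452 0.524]
(420, 630, 3)
top fin 14 mean 0.497 range [0.478 0.513]
top fin outer 11 mean 0.494 range [0.478 0.512]
(350, 560, 3)
m_side_1800.png
m_side_1885.png
m_top_1800.png
m_top_1885.png
```

View pics/m_side_1885.png

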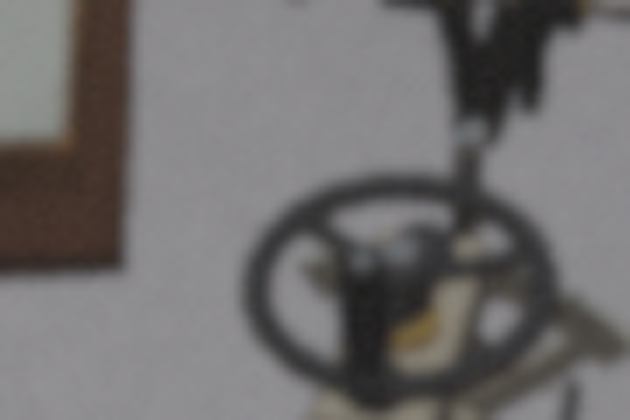

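View pics/m_top_1885.png

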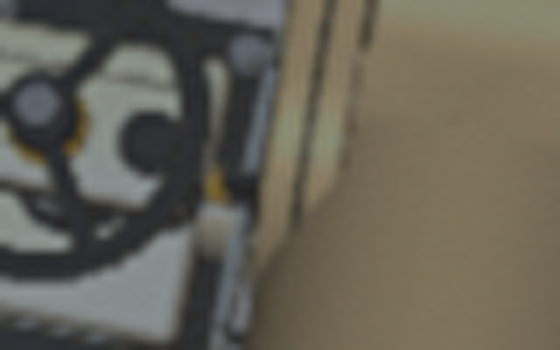

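The side crop shows the lever's end at (470,135) just behind the fin, which is at (467,165–220), so they are nearly in line. In the top crop the arm hides the fin. I'll do one sub-pixel check in the side view.

Run:
```python
from h import *
c=snap('side');g=c['pixels'].astype(float).mean(2)
print('cols',list(range(248,268)))
for v in range(174,193): print(v,g[v,248:268].astype(int).tolist())
Oc=np.array([.5685,.0805]);M=R.from_euler('z',-.18).as_matrix()[:2,:2]
def W(a,y,s): return np.r_[Oc+M@[s*np.sin(.45-a),y],.046+s*np.cos(.45-a)]
for a in(.46,.48,.5,.52): print(a,'fin tip/base',proj(c,[W(a,-.08,.16),W(a,-.08,.145)]).round(2).tolist(),'arm',proj(c,[W(a,-.095,s) for s in(.142,.16,.168)]).round(2).tolist())
```

```text
cols [248, 249, 250, 251, 252, 253, 254, 255, 256, 257, 258, 259, 260, 261, 262, 263, 264, 265, 266, 267]
174 [139, 138, 139, 139, 137, 125, 99, 61, 41, 37, 36, 35, 39, 39, 56, 71, 64, 54, 68, 101]
175 [139, 139, 140, 139, 138, 129, 105, 73, 47, 41, 42, 39, 37, 45, 70, 87, 86, 76, 88, 114]
176 [139, 138, 139, 140, 139, 131, 106, 76, 63, 63, 60, 49, 45, 57, 87, 110, 113, 107, 111, 126]
177 [139, 139, 140, 140, 139, 131, 107, 86, 86, 89, 84, 71, 53, 71, 104, 125, 131, 129, 128, 135]
178 [139, 139, 138, 139, 140, 132, 114, 103, 103, 105, 100, 81, 64, 83, 115, 134, 138, 139, 137, 139]
179 [140, 139, 139, 140, 139, 134, 121, 111, 105, 107, 101, 84, 77, 99, 124, 138, 141, 141, 139, 140]
180 [139, 139, 140, 141, 140, 134, 120, 102, 95, 94, 93, 92, 98, 115, 132, 139, 140, 140, 138, 140]
181 [139, 140, 140, 140, 138, 134, 115, 92, 78, 78, 87, 104, 119, 130, 136, 140, 140, 140, 139, 140]
182 [139, 138, 138, 137, 139, 132, 111, 85, 68, 69, 88, 116, 131, 137, 139, 140, 141, 140, 141, 140]
183 [132, 131, 132, 132, 133, 127, 107, 81, 62, 65, 89, 119, 136, 139, 141, 140, 141, 141, 142, 141]
184 [11
[... 589 characters left out ...]
 112, 87, 58, 44, 46, 51, 55, 53, 55, 64, 76, 94, 115, 128, 136]
191 [121, 114, 109, 111, 114, 111, 88, 58, 43, 53, 67, 74, 70, 61, 55, 62, 74, 95, 115, 128]
192 [100, 90, 84, 85, 90, 92, 76, 56, 55, 69, 88, 101, 100, 84, 65, 56, 61, 72, 96, 116]
0.46 fin tip/base [[253.65, 184.19], [253.64, 187.83]] arm [[254.75, 185.33], [254.77, 180.97], [254.78, 179.01]]
0.48 fin tip/base [[254.68, 184.36], [254.57, 187.99]] arm [[255.65, 185.48], [255.79, 181.14], [255.85, 179.18]]
0.5 fin tip/base [[255.71, 184.55], [255.5, 188.16]] arm [[256.55, 185.65], [256.81, 181.32], [256.93, 179.38]]
0.52 fin tip/base [[256.74, 184.75], [256.42, 188.34]] arm [[257.45, 185.82], [257.84, 181.52], [258.01, 179.59]]
```

Run:
```python
import cv2
g=cv2.imread('pics/side0.png').astype(float).mean(2)
for v in range(181,193): print(v,g[v,248:264].astype(int).tolist())
t=cv2.imread('pics/top0.png').astype(float).mean(2)
for v in range(174,190): print(v,t[v,243:256].astype(int).tolist())
```

```text
181 [134, 135, 134, 135, 135, 135, 137, 136, 135, 135, 136, 137, 136, 136, 136, 136]
182 [128, 127, 127, 129, 130, 132, 133, 131, 128, 131, 134, 136, 136, 137, 136, 137]
183 [106, 107, 107, 111, 117, 120, 120, 114, 112, 116, 127, 134, 136, 136, 137, 136]
184 [77, 78, 80, 85, 89, 94, 95, 87, 84, 97, 116, 129, 134, 136, 136, 137]
185 [57, 58, 59, 60, 64, 66, 65, 62, 64, 78, 99, 115, 126, 132, 136, 138]
186 [60, 57, 55, 55, 53, 54, 54, 52, 54, 61, 74, 91, 105, 117, 126, 132]
187 [86, 83, 81, 76, 72, 64, 56, 51, 49, 52, 59, 67, 79, 92, 108, 121]
188 [115, 114, 113, 108, 102, 91, 73, 53, 47, 51, 53, 55, 58, 67, 81, 100]
189 [131, 130, 129, 127, 124, 115, 87, 58, 56, 64, 67, 59, 56, 57, 63, 76]
190 [132, 130, 128, 128, 128, 120, 94, 64, 68, 93, 96, 87, 70, 59, 55, 59]
191 [120, 114, 109, 109, 114, 111, 90, 64, 78, 109, 120, 111, 97, 74, 59, 56]
192 [105, 90, 82, 84, 88, 90, 75, 59, 80, 112, 127, 126, 114, 94, 72, 56]
174 [47, 56, 74, 64, 47, 47, 47, 72, 101, 91, 79, 109, 120]
175 [47, 66, 72, 57, 47, 46, 49, 84, 104, 89, 90, 116, 117]
176 [48, 76, 75, 51, 48, 47, 55, 91, 105, 87, 94, 118, 114]
177 [51, 80, 77, 49, 47, 48, 58, 95, 101, 83, 94, 117, 109]
178 [56, 80, 76, 56, 52, 50, 64, 93, 91, 78, 99, 120, 106]
179 [60, 79, 83, 67, 52, 53, 63, 77, 73, 69, 105, 125, 107]
180 [57, 80, 88, 71, 49, 45, 49, 50, 48, 57, 103, 126, 106]
181 [50, 79, 89, 68, 44, 38, 40, 44, 40, 51, 102, 116, 92]
182 [47, 74, 87, 75, 57, 43, 40, 38, 37, 58, 103, 98, 75]
183 [51, 80, 90, 84, 70, 50, 47, 45, 40, 70, 103, 91, 71]
184 [72, 104, 113, 107, 92, 79, 76, 59, 45, 74, 93, 74, 67]
185 [87, 119, 129, 130, 124, 115, 104, 69, 49, 80, 89, 69, 68]
186 [96, 117, 119, 123, 124, 119, 104, 73, 56, 84, 82, 61, 62]
187 [99, 108, 109, 112, 115, 113, 97, 68, 63, 87, 79, 54, 50]
188 [89, 98, 102, 105, 108, 110, 91, 72, 79, 87, 74, 51, 47]
189 [82, 91, 94, 97, 104, 109, 92, 87, 99, 97, 71, 47, 46]
```

>>> carry_out --pt "0 -0.014 0 0 0 0" --pt "0 0 0 0 0 0" --pt "0 0 0 0 0 0" --pt "0 0 0 0 0 0" --pt "0 0 0 0 0 0" --pt "0 0 0 0 0 0" --pt "0 0 0 0 0 0" --pt "0 0 0 0 0 0"

```text
time: 20.0
ee_pos: [0.5345, -0.0719, 0.2014]
eef_rot: [0.769, 0.64, 0.001, 0.001]
ft_force: [8.5, -2.6, -5.8]
width: 0.0229
grip_force: 39.9
```

```bash
python3 m.py; python3 -c "
from bench import r
print(r.close_job())"
```

```text
t 20.0 ee [ 0.5345 -0.0719  0.2014] y-ang -10.45 tilt 0.16 F [ 8.5 -2.6 -5.8] w 0.02289313858489382 39.94084352161735
units in tool axes [0.025 1.94  0.415]
press xy [-0.0074 -0.1561] rad 0.1563 th -1.618 Fpress [ 8.84 -1.03 -5.76]
lever by tool 0.49619548314542034 rho 0.1605609298926974
side fin 6 mean 0.487 range [0.461 0.507]
side fin outer 5 mean 0.494 range [0.481 0.507]
side arm 3 mean 0.517 range [0.508 0.53 ]
side arm low 6 mean 0.525 range [0.509 0.541]
side arm top 22 mean 0.499 range [0.468 0.528]
(420, 630, 3)
top fin 14 mean 0.498 range [0.479 0.514]
top fin outer 12 mean 0.495 range [0.478 0.511]
(350, 560, 3)
the job is handed in; nothing more can be done
None
```

I turned the handwheel clockwise to its stop, then pulled the lever to the index (about 0.496 rad by both tool position and camera) and handed the job in at about 20 s, still holding the lever there; no verdict came back.

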